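# Lay the standing spice jars down and shut the spice drawer

## Task

The spice drawer cannot be shut because two jars are standing upright in it. Without picking anything up, push each jar near its top so that it falls over sideways, to whichever side it has room, and lies flat along the channel it stands in; when both are lying down, push the drawer fully shut. Leave the shakers, the lemon, the onion and the small tomato beside the drawer where they are.

Things in the scene. Friction and masses are not known exactly. Their poses are not given: they have to be found in the camera images.
- spice_unit: Low wooden countertop cabinet with one drawer, fixed, 240 deep (x) x 320 wide (y) x 92 mm high; a tin and a notebook lie on the back of its top. Origin: centre of its underside, on the worktop. x points into the cabinet (the drawer shuts toward +x), y to its left, z up. Front face at x = -120 mm. Its top clears the drawer's floor by 62 mm only, too low for a standing jar.
- spice_drawer (a joint): How far the drawer is out, in m: 0 fully shut (front flush with the cabinet), about 0.134 at the start, 0.15 at most. Slides with about 2 N of friction, no spring or catch. Three channels run across it (along the cabinet's y), 60 mm apart; the third, under the cabinet's top, holds a jar already laid down.
- drawer_front (a point): Middle of the outer face of the drawer's front, 45 mm above the worktop; moves with the drawer, axes as the cabinet's. The front is a flat upright board 294 mm wide, from 12 to 78 mm above the worktop; two brass knobs, 20 mm across, stand 21 mm proud of it 90 mm to either side; the middle is bare. Push here toward +x to shut.
- front_channel (a point): Middle of the floor of the channel nearest the drawer's front, 18 mm above the worktop; moves with the drawer, axes as the cabinet's. Channel: 280 mm long (ends at y = -140 and +140 mm), 54 mm wide in x. Above its floor the dividing wall rises 25 mm, the end walls 42 mm, the drawer's front 60 mm.
- rear_channel (a point): The same for the next channel, 60 mm farther in, wholly in the open while the drawer is out; walls 25 mm high on both long sides.
- tall_jar: Round glass spice jar with a red cap, 45 mm across, 106 mm high (cap: the top 21 mm), about 110 g; stands upright at the start in the front or the rear channel. Origin: centre of its underside; z runs up to its cap.
- short_jar: Squarish glass spice jar with a round yellow cap, 42 mm across, 96 mm high (cap: top 20 mm), about 110 g; stands in the other channel. Origin and axes as the tall jar's. Each jar stands up to 70 mm either side of its channel's middle and needs about 115 mm free beyond its side to fall flat, so there is room toward the farther end.
- tall_jar_mid (a point): Point on the tall jar's axis, half way up (53 mm above its underside).
- short_jar_mid (a point): Point on the short jar's axis, half way up (48 mm above its underside).
- salt_shaker: Glass salt shaker, 44 mm across, 90 mm high, standing loose right of the drawer. Origin: centre of its underside. Leave alone.
- pepper_shaker: Glass pepper shaker of the same size, standing loose next to the salt shaker. Leave alone.
- lemon: Lemon, 78x55x56 mm, loose on the worktop right of the drawer. Origin: centre of its underside. Leave alone.
- tomato: Cherry tomato, 33 mm across, 24 mm high, loose right of the drawer. Origin: centre of its underside. Leave alone.
- onion: Red onion, 78 mm across, 84 mm high, loose right of the drawer. Origin: centre of its underside. Leave alone.

How it is judged:
On the way, in this order (a step that is already met when the one before it is completed fails the run):
1. both jars lie flat in the channels they stood in, untouched, while the drawer is still out ((((angle between tall_jar's own z axis and vertical above 1.4 rad and x of tall_jar_mid in the frame of front_channel between -0.015 and 0.015 m and y of tall_jar_mid in the frame of front_channel between -0.095 and 0.095 m and z of tall_jar_mid in the frame of front_channel between 0.01 and 0.03 m) and (angle between short_jar's own z axis and vertical above 1.4 rad and x of short_jar_mid in the frame of rear_channel between -0.015 and 0.015 m and y of short_jar_mid in the frame of rear_channel between -0.095 and 0.095 m and z of short_jar_mid in the frame of rear_channel between 0.01 and 0.03 m)) or ((angle between short_jar's own z axis and vertical above 1.4 rad and x of short_jar_mid in the frame of front_channel between -0.015 and 0.015 m and y of short_jar_mid in the frame of front_channel between -0.095 and 0.095 m and z of short_jar_mid in the frame of front_channel between 0.01 and 0.03 m) and (angle between tall_jar's own z axis and vertical above 1.4 rad and x of tall_jar_mid in the frame of rear_channel between -0.015 and 0.015 m and y of tall_jar_mid in the frame of rear_channel between -0.095 and 0.095 m and z of tall_jar_mid in the frame of rear_channel between 0.01 and 0.03 m))) and value of joint spice_drawer above 0.1 m and contact force between the arm and tall_jar below 0.2 N and contact force between the arm and short_jar below 0.2 N), for 0.2 s.
2. the drawer is pushed fully shut (value of joint spice_drawer below 0.006 m), for 0.2 s.
At the end, for the whole second after the job is handed in: The drawer is shut to within 6 mm, and both jars lie in it at rest, one in the front and one in the rear channel, flat to within about 10 degrees and down on the channel's floor ((((angle between tall_jar's own z axis and vertical above 1.4 rad and x of tall_jar_mid in the frame of front_channel between -0.015 and 0.015 m and y of tall_jar_mid in the frame of front_channel between -0.095 and 0.095 m and z of tall_jar_mid in the frame of front_channel between 0.01 and 0.03 m) and (angle between short_jar's own z axis and vertical above 1.4 rad and x of short_jar_mid in the frame of rear_channel between -0.015 and 0.015 m and y of short_jar_mid in the frame of rear_channel between -0.095 and 0.095 m and z of short_jar_mid in the frame of rear_channel between 0.01 and 0.03 m)) or ((angle between short_jar's own z axis and vertical above 1.4 rad and x of short_jar_mid in the frame of front_channel between -0.015 and 0.015 m and y of short_jar_mid in the frame of front_channel between -0.095 and 0.095 m and z of short_jar_mid in the frame of front_channel between 0.01 and 0.03 m) and (angle between tall_jar's own z axis and vertical above 1.4 rad and x of tall_jar_mid in the frame of rear_channel between -0.015 and 0.015 m and y of tall_jar_mid in the frame of rear_channel between -0.095 and 0.095 m and z of tall_jar_mid in the frame of rear_channel between 0.01 and 0.03 m))) and value of joint spice_drawer below 0.006 m and linear speed of each of tall_jar, short_jar below 0.02 m/s); the robot touches nothing.
It fails at once if a jar is picked up (its middle rises more than about 30 mm) (height (world z) of tall_jar_mid above 0.105 m or height (world z) of short_jar_mid above 0.1 m).
It fails at once if a bystander beside the drawer is moved by more than 25 mm (distance of any of salt_shaker, pepper_shaker, lemon, onion, tomato from where it was at the start of the episode above 0.025 m).
It also fails if it takes over 56 s, if anything falls off the work surface, if the arm or the gripper's body presses on something with over 40 N, if the wrist force passes 120 N, or if a joint passes its speed limit or range.

## Robot

A 7-joint arm with a two-finger parallel gripper is mounted at the origin on a cart in front of the work surface, level with it; the furniture and walls round the work are solid. World frame = base frame: x ahead of the robot, y to its left, z up, the work surface at z = 0. Lengths are in m, angles in rad, forces in N, time in s.
With the tool pointing down it reaches from about 0.4 to 0.9 m from the base axis. Payload 5.5 kg.
Tool frame: the origin (TCP) lies at the very end of the fingers, on their centre line; the grasp point (between the pads) lies 19 mm behind it (env.grip_depth is the distance from the TCP to the grasp point, in m); z points along the fingers, y is the direction in which the jaws open and shut (so a half turn about z gives the same grasp; the last joint's range is limited). The gripper opens to 92 mm and grips with 3 to 60 N. Pads are 19 mm wide; open, the fingers measure 130 mm over their backs; the gripper's body (75 mm by 190 mm) begins 47 mm behind the grasp point.
Start: joints at [1.491, 0.501, -0.427, 1.55, 0.221, 1.138, -0.21], TCP at [0.219, -0.612, 0.227] pointing down, gripper open.
Joint ranges: [-2.88, 2.88], [-0.31, 2.03], [-1.54, 1.56], [0.2, 2.42], [-1.41, 4.55], [0.19, 2.02], [-2.57, 2.57]. Speed limits (rad/s): [2.57, 2.57, 3.14, 3.14, 3.14, 3.14, 3.14].

## Interface

Orientations are given as a rotation vector (axis times angle).
In Python, from station import env gives the robot as it stands.
- The arm moves only by the tool send_rows, never from a script. Its argument "series" is a list of rows, each a list of 3 entries, a list of its own where there are three numbers: the shift along the world's x, y, z scaled (see below), then the turn about the world's z scaled (see below), then the gripper command: -1 is shut, 1 is fully open, values between are in proportion. A call has 1 to 12 rows; each row shifts and turns the pose as measured when the row begins; what a row does not reach is not made up. The controller multiplies each number of a shift by 0.25 m and each number of a turn by 4 degrees. A row lasts 1/10 s, in which the tool goes at most 50 mm and 8.59 degrees, less where a joint would pass 70% of its speed; a pose out of reach is approached as far as the arm can. A call with a number of a shift or a turn outside -1 to 1 is refused whole. A call with a gripper value outside its range is refused whole. The fingers move at their own pace and stop on an object; "newtons" is the grip in N (left out, the last holds). Time passes only in rows, so rows that do not move let the fingers close. It gives the time, the measured TCP pose, the force and the opening at its end, in the units of the state.
- env.observe(): the state, without advancing time (a new reading comes with each control period).
- env.capture(name): name is "side" or "top"; returns the picture (420x560x3 uint8, red, green, blue); there is no depth.
- env.camera_params(name): a dict with "K" (3x3 intrinsics, pixels), "extrinsics" (4x4, takes a point from world to camera coordinates). Camera axes: x right, y down, z forward; pixel columns grow to the right and rows downward; lengths in m; the calibration is good to about 2 mm. A picture is of the moment at which its call begins. camera_params takes no time and is no camera call.
- env.job_done(): hands the job in, once; it reports no verdict.
Trained networks look in the newest picture that a camera, given by its name, has taken for a name from the list of things; names that differ only in an ending like _2 or _b are one class to them, and where a whole thing is asked for, a point or a joint stands for the part that bears it (a point fixed in the world has none). Each returns a list of dicts, best first, with "score" (0 to 1); they miss things now and then, are a little off and sometimes report something else, mostly with a low value. They report only what shows in the picture. A call takes as long as a camera call.
- env.silhouettes(camera, name): "region" (420x560 bool, what is visible of it) and "bbox" ([left, top, right, bottom] in pixels, round what is visible of it).
The state is a dict: "time_s": time; "joint_pos": joint angles; "dq": joint speeds; "effort": joint torques, N m; "ee_pos": TCP position; "tcp_rot": TCP orientation; "wrist_force": force on the tool from outside, world axes, zero at the start; "wrist_torque": the same for the moment, N m; "grip_width": finger opening in m.
Only numpy, scipy, OpenCV 4.12 (cv2) and the standard library are available. Lean on these libraries where they do the work, as an engineer would, in place of code of your own. Each camera call takes 0.05 s, during which the arm holds its last target.

## Working session

There is one attempt and no reset: what is moved stays moved. The work goes in short steps, Python scripts to look and compute and a tool call to move; the robot and the scene stay as the last step left them, time stands still between calls to the robot, and variables do not carry over. Pictures are saved under pics/ and viewed, and the job is handed in when it is done.

Besides the shell and the picture viewer there is one more tool, called after ">>>" as name([rows], argument=value, ...), one row to a line, values as JSON. send_rows: Moves the arm, as the interface text tells. Its arguments: {"type":"object","properties":{"series":{"type":"array"},"newtons":{"type":"number"}},"required":["series"]}

```bash
mkdir -p pics; ls
python3 - <<'E'
from station import env
import cv2,numpy as np
print(env.observe())
for c in ("side","top"):
    im=env.capture(c); cv2.imwrite(f"pics/{c}0.png",im[:,:,::-1])
    p=env.camera_params(c); print(c,p["K"].round(1).tolist(),p["extrinsics"].round(4).tolist())
    np.save(f"{c}0.npy",im)
    for n in ("tall_jar","short_jar","spice_drawer","spice_unit","salt_shaker","pepper_shaker","onion","lemon","tomato"):
        r=env.silhouettes(c,n)
        for q in r[:2]: print(n,round(q["score"],2),list(map(int,q["bbox"])),int(q["region"].sum()))
E
```

```text
pics
{'time_s': 0.0, 'joint_pos': array([ 1.49123672,  0.50185971, -0.42679233,  1.55145736,  0.22083221,
        1.13833467, -0.21031561]), 'dq': array([-0.00117653, -0.00097813, -0.00032608,  0.00038485, -0.00059811,
        0.00035326, -0.00082781]), 'effort': array([-6.21825511e-04, -5.66592014e+01, -5.81642836e+00, -2.79114890e+01,
       -6.87088980e-02,  3.06136755e-02,  1.78347718e-04]), 'ee_pos': array([ 0.21816275, -0.61153195,  0.22566799]), 'tcp_rot': array([-3.09361371e+00, -5.35523307e-01,  4.82643963e-04]), 'wrist_force': array([-0.09058686,  0.28143066, -0.98386678]), 'wrist_torque': array([-0.00091811, -0.00071522,  0.01973644]), 'grip_width': 0.09171365920015986}
side [[452.4, 0.0, 282.4], [0.0, 452.4, 211.0], [0.0, 0.0, 1.0]] [[0.9929, -0.1175, -0.0193, -0.5631], [-0.0802, -0.5403, -0.8376, -0.0839], [0.0879, 0.8332, -0.5459, 1.1387], [0.0, 0.0, 0.0, 1.0]]
tall_jar 0.91 [269, 169, 293, 228] 1266
short_jar 0.65 [243, 188, 263, 241] 1110
spice_drawer 0.82 [217, 165, 315, 271] 4810
spice_drawer 0.35 [257, 257, 285, 308] 1012
spice_unit 0.63 [219, 144, 424, 267] 12704

[... 291 characters left out ...]
272, 174, 291, 225] 1152
top [[535.8, 0.0, 277.3], [0.0, 535.8, 211.7], [0.0, 0.0, 1.0]] [[-0.0083, -0.9999, -0.0073, -0.3277], [-0.9955, 0.009, -0.0948, 0.5406], [0.0949, 0.0064, -0.9955, 0.9016], [0.0, 0.0, 0.0, 1.0]]
tall_jar 0.56 [240, 195, 272, 229] 758
short_jar 0.9 [269, 234, 296, 260] 631
spice_drawer 0.88 [159, 186, 342, 291] 13432
spice_drawer 0.39 [139, 62, 341, 290] 31299
spice_unit 0.79 [137, 60, 341, 294] 31403
salt_shaker 0.83 [370, 189, 405, 216] 624
pepper_shaker 0.65 [372, 226, 401, 253] 531
onion 0.77 [405, 207, 447, 250] 1621
lemon 0.78 [375, 256, 412, 291] 1048
lemon 0.33 [370, 187, 405, 214] 608
tomato 0.79 [397, 183, 418, 203] 297
tomato 0.48 [162, 188, 337, 291] 13375
```

Run:
```python
import cv2
for c in("side","top"):
    im=cv2.imread(f"pics/{c}0.png"); cv2.imwrite(f"pics/{c}0c.png",cv2.resize(im[130:360,130:460] if c=="side" else im[50:300,130:460],None,fx=2.4,fy=2.4,interpolation=cv2.INTER_CUBIC))
```

```text
(no output)
```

View pics/side0c.png

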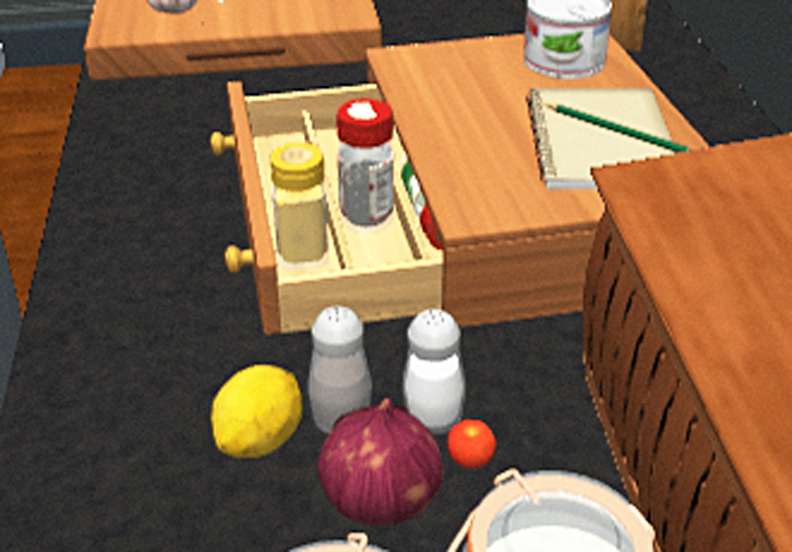

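View pics/top0c.png

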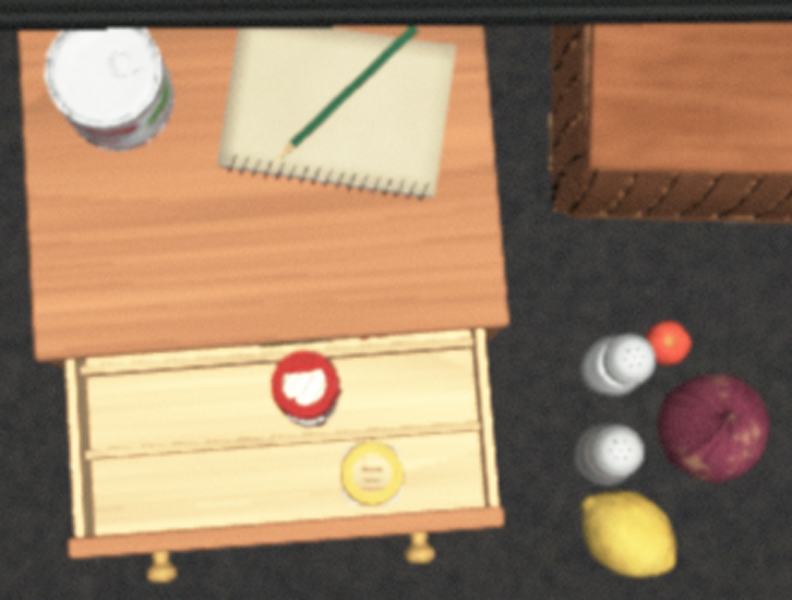

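```bash
cat > h.py <<'E'
from station import env
import numpy as np
def ray(c,uv,z):
    p=env.camera_params(c);K=np.array(p["K"]);E=np.array(p["extrinsics"]);R=E[:3,:3];t=E[:3,3]
    o=-R.T@t; d=R.T@np.linalg.inv(K)@np.array([uv[0],uv[1],1]); s=(z-o[2])/d[2]; return (o+s*d)
def proj(c,P):
    p=env.camera_params(c);K=np.array(p["K"]);E=np.array(p["extrinsics"]);q=K@(E[:3,:3]@np.array(P)+E[:3,3]);return q[:2]/q[2]
def tc(u,v): return (u/2.4+130-.3,v/2.4+50-.3)
def sc(u,v): return (u/2.4+130-.3,v/2.4+130-.3)
E
python3 - <<'E'
from h import *
for n,uv,z in [("cabL",(36,358),.092),("cabR",(508,325),.092),("frL",(69,556),.078),("frR",(503,526),.078),("backL",(19,30),.092),("red",(306,381),.124),("yel",(372,469),.114),("salt",(630,360),.09),("pep",(617,451),.09),("lemon",(628,535),.028)]:
    print(n,ray("top",tc(*uv),z).round(4))
for n,uv,z in [("red",(365,112),.124),("yel",(298,154),.114),("cabR",(443,235),.092),("cabL",(367,47),.092),("frL",(231,82),.078),("frR",(265,266),.078),("frRout",(265,270),.078)]:
    print(n,ray("side",sc(*uv),z).round(4))
E
```

```text
cabL [ 0.5539 -0.1197  0.092 ]
cabR [ 0.5733 -0.4362  0.092 ]
frL [ 0.4216 -0.1404  0.078 ]
frR [ 0.4392 -0.4318  0.078 ]
backL [ 0.781  -0.1046  0.092 ]
red [ 0.5335 -0.3021  0.124 ]
yel [ 0.477 -0.344  0.114]
salt [ 0.5492 -0.5176  0.09  ]
pep [ 0.4883 -0.5072  0.09  ]
lemon [ 0.4316 -0.5256  0.028 ]
red [ 0.5324 -0.3043  0.124 ]
yel [ 0.4758 -0.3446  0.114 ]
cabR [ 0.5724 -0.4358  0.092 ]
cabL [ 0.5555 -0.1184  0.092 ]
frL [ 0.4243 -0.144   0.078 ]
frR [ 0.4444 -0.4357  0.078 ]
frRout [ 0.4443 -0.4404  0.078 ]
```

>>> send_rows([
  [[0.08,0.16,0.0],-1,-1],
  [[0.1,0.16,0.0],-1,-1],
  [[0.1,0.16,0.0],-1,-1],
  [[0.1,0.16,0.0],-1,-1],
  [[0.1,0.16,0.0],0,-1],
  [[0.1,0.16,0.0],0,-1],
  [[0.16,0,0.0],0,-1],
  [[0.16,0,0.0],0,-1],
  [[0.16,0,0.0],0,-1],
  [[0,0,0],0,-1],
])

```text
time_s: 2.0
ee_pos: [0.4872, -0.3609, 0.2272]
tcp_rot: [3.138, 0.073, -0.001]
wrist_force: [-0.2, 0.5, -0.1]
grip_width: 0.0165
```

>>> send_rows([
  [[0.16,-0.06,0.0],0,-1],
  [[0.04,0,-0.12],0,-1],
  [[0,0,-0.16],0,-1],
  [[0,0,-0.1],0,-1],
  [[0,0,-0.04],0,-1],
  [[0,0,0],0,-1],
])

```text
time_s: 2.6
ee_pos: [0.5362, -0.3784, 0.1206]
tcp_rot: [3.134, 0.068, -0.002]
wrist_force: [-0.1, -0.1, -0.0]
grip_width: 0.0003
```

Run:
```python
from h import *
import cv2
im=env.capture("side"); cv2.imwrite("pics/s1.png",cv2.resize(im[100:300,180:440,::-1],None,fx=3,fy=3)); 
im=env.capture("top"); cv2.imwrite("pics/t1.png",cv2.resize(im[50:300,130:460,::-1],None,fx=2.4,fy=2.4))
print(env.observe()["ee_pos"],env.observe()["grip_width"])
```

```text
[ 0.53738401 -0.37906166  0.1226272 ] 0.0003411407446831207
```

View pics/s1.png

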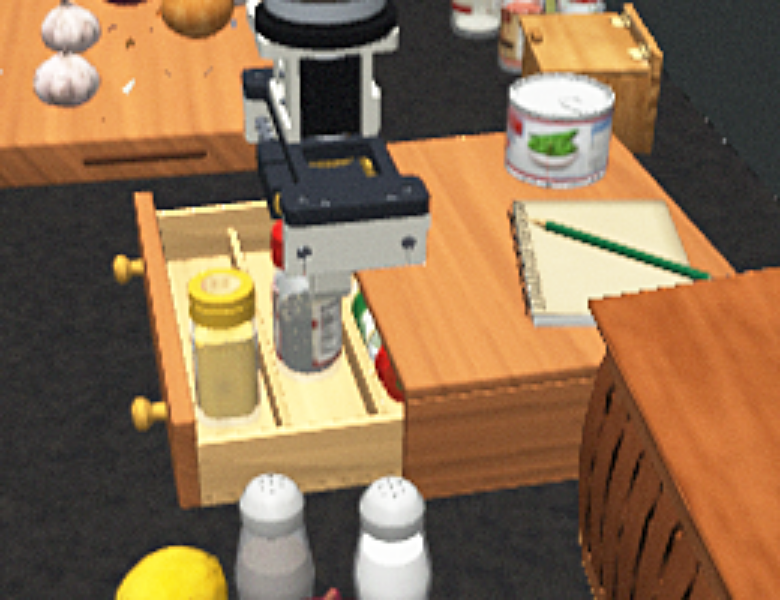

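View pics/t1.png

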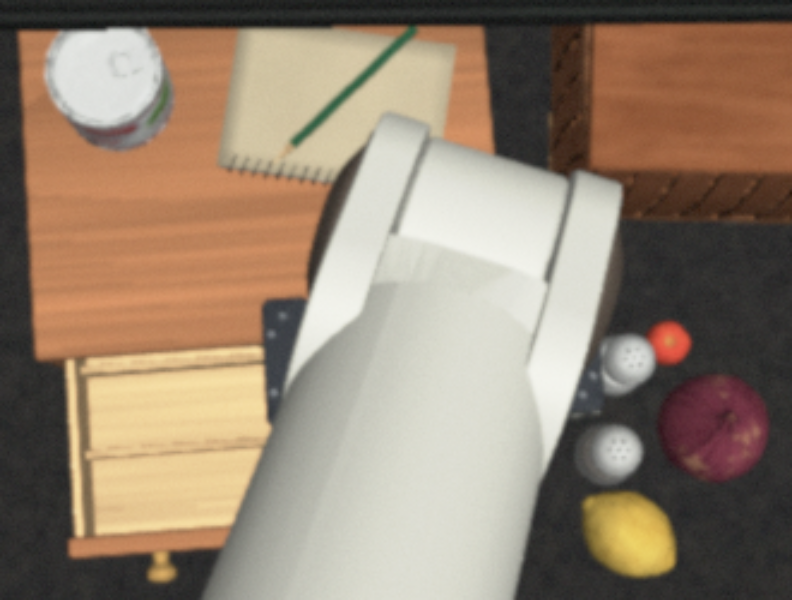

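>>> send_rows([
  [[0,0,-0.07],0,-1],
  [[0,0,-0.01],0,-1],
  [[0,0.08,0.0],0,-1],
  [[-0.005,0.08,0.0],0,-1],
  [[-0.005,0.06,0.0],0,-1],
  [[-0.004,0.06,0.0],0,-1],
  [[-0.004,0.06,0.0],0,-1],
])

```text
time_s: 3.4
ee_pos: [0.5347, -0.2969, 0.1063]
tcp_rot: [3.125, 0.058, 0.015]
wrist_force: [0.8, -1.0, -0.6]
grip_width: 0.0003
```

Run:
```python
from h import *
import cv2
im=env.capture("side"); cv2.imwrite("pics/s2.png",cv2.resize(im[100:300,180:440,::-1],None,fx=3,fy=3)); 
o=env.observe();print(o["ee_pos"],o["wrist_force"])
```

```text
[ 0.53503972 -0.29300508  0.1062256 ] [-0.46597852  3.29192805 -0.60816901]
```

View pics/s2.png

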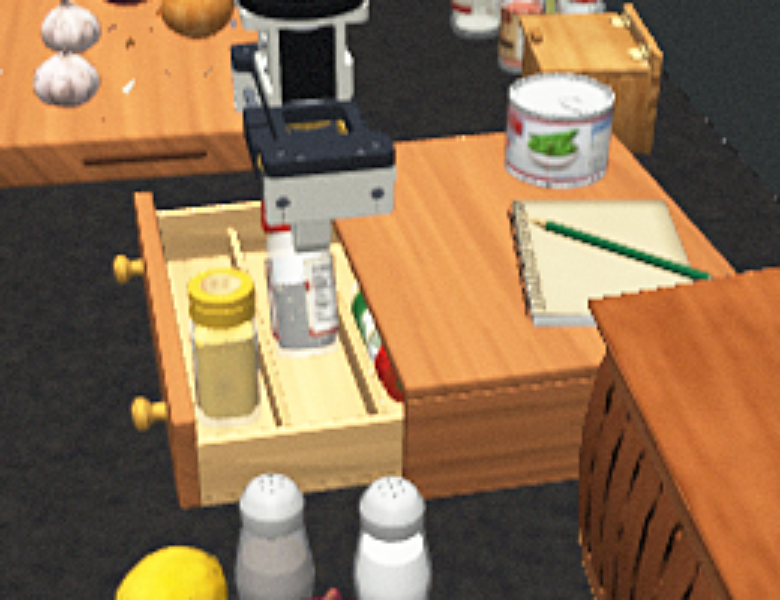

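>>> send_rows([
  [[-0.004,0.07,0.0],0,-1],
  [[-0.004,0.07,0.0],0,-1],
  [[0,0,0.0],0,-1],
])

```text
time_s: 3.75
ee_pos: [0.5334, -0.2555, 0.1068]
tcp_rot: [3.126, 0.066, 0.016]
wrist_force: [1.6, 0.6, 0.2]
grip_width: 0.0003
```

Run:
```python
from h import *
import cv2
im=env.capture("side"); cv2.imwrite("pics/s3.png",cv2.resize(im[100:300,180:440,::-1],None,fx=3,fy=3)); 
o=env.observe();print(o["ee_pos"],o["wrist_force"])
```

```text
[ 0.53337175 -0.25711397  0.10690579] [ 0.89070731 -0.61934016 -0.33849955]
```

View pics/s3.png

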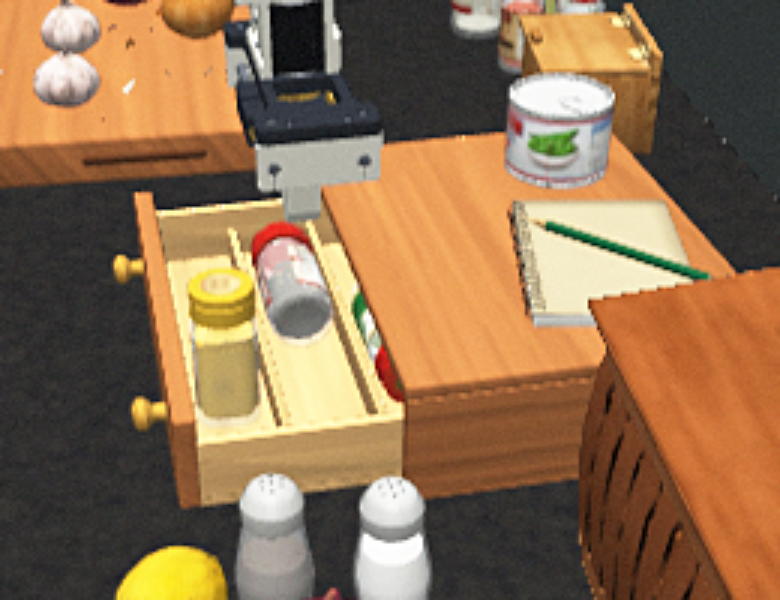

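>>> send_rows([
  [[0,0,0.18],0,-1],
  [[-0.05,0,0.06],0,-1],
  [[-0.05,-0.16,0.0],0,-1],
  [[-0.06,-0.17,0.0],0,-1],
  [[-0.04,-0.18,0.0],0,-1],
  [[0,-0.16,0],0,-1],
  [[0,0,0],0,-1],
])

```text
time_s: 4.5
ee_pos: [0.4794, -0.4379, 0.1707]
tcp_rot: [3.118, 0.061, 0.017]
wrist_force: [-0.8, 0.1, -0.4]
grip_width: 0.0006
```

>>> send_rows([
  [[0.01,0.05,-0.12],0,-1],
  [[0,0,-0.12],0,-1],
  [[0,0,-0.04],0,-1],
  [[0,0,0],0,-1],
])

```text
time_s: 4.9
ee_pos: [0.48, -0.432, 0.0997]
tcp_rot: [3.113, 0.047, 0.019]
wrist_force: [0.1, -0.7, -0.1]
grip_width: 0.0005
```

Run:
```python
from h import *
import cv2
im=env.capture("side"); cv2.imwrite("pics/s4.png",cv2.resize(im[100:300,180:440,::-1],None,fx=3,fy=3)); 
o=env.observe();print(o["ee_pos"],o["wrist_force"])
```

```text
[ 0.48007839 -0.43232817  0.10036921] [ 0.68482944  0.12601923 -0.36583081]
```

View pics/s4.png

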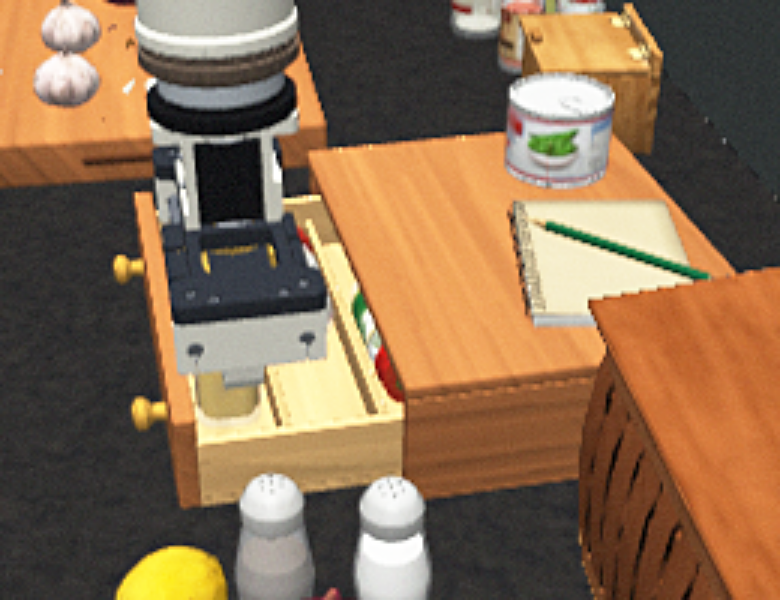

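>>> send_rows([
  [[0,0.12,0.0],0,-1],
  [[0,0.08,0.0],0,-1],
  [[-0.004,0.06,0.0],0,-1],
  [[-0.004,0.06,0.0],0,-1],
  [[-0.004,0.06,0.0],0,-1],
  [[-0.004,0.06,0.0],0,-1],
  [[-0.004,0.06,0.0],0,-1],
  [[0,0.04,0.0],0,-1],
])

```text
time_s: 5.75
ee_pos: [0.4819, -0.299, 0.1128]
tcp_rot: [3.095, 0.043, 0.045]
wrist_force: [0.6, 0.0, -0.6]
grip_width: 0.0005
```

Run:
```python
from h import *
import cv2
im=env.capture("side"); cv2.imwrite("pics/s5.png",cv2.resize(im[100:300,180:440,::-1],None,fx=3,fy=3)); 
o=env.observe();print(o["ee_pos"],o["wrist_force"])
```

```text
[ 0.48227708 -0.29704672  0.11275157] [-0.00752477  1.70905262 -0.60425886]
```

View pics/s5.png

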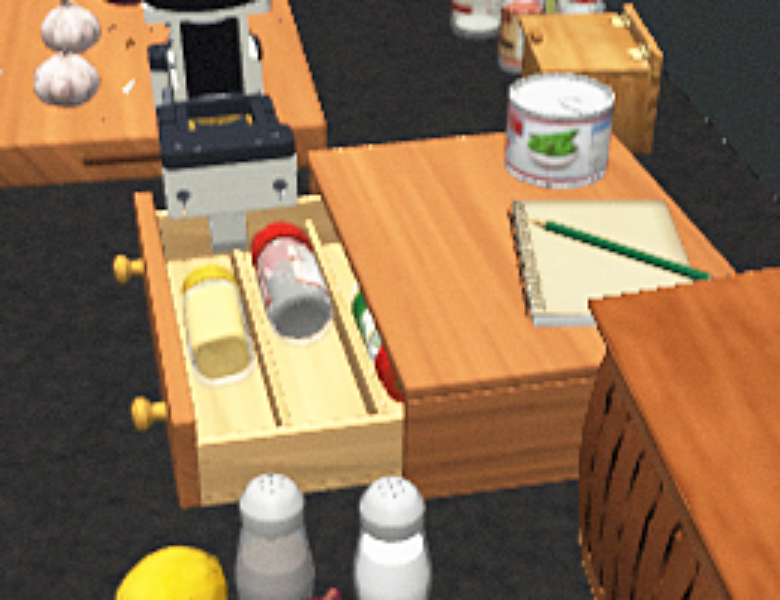

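>>> send_rows([
  [[0,0,0.16],0,-1],
  [[-0.1,0,0.1],0,-1],
  [[-0.18,0,0.0],0,-1],
  [[-0.18,0,0.0],0,-1],
  [[-0.14,0,0.0],0,-1],
  [[0,0,0],0,-1],
])

```text
time_s: 6.4
ee_pos: [0.3275, -0.2938, 0.1775]
tcp_rot: [3.098, 0.052, 0.041]
wrist_force: [0.1, 0.3, -0.2]
grip_width: 0.0002
```

Run:
```python
from h import *
import cv2
im=env.capture("side"); cv2.imwrite("pics/s6.png",cv2.resize(im[140:290,210:330,::-1],None,fx=4,fy=4,interpolation=cv2.INTER_CUBIC)); 
im=env.capture("top"); cv2.imwrite("pics/t6.png",cv2.resize(im[50:300,130:460,::-1],None,fx=2.4,fy=2.4,interpolation=cv2.INTER_CUBIC))
o=env.observe();print(o["ee_pos"],o["tcp_rot"])
```

```text
[ 0.33217581 -0.29423127  0.17845005] [3.09707672 0.05630138 0.0482846 ]
```

View pics/s6.png

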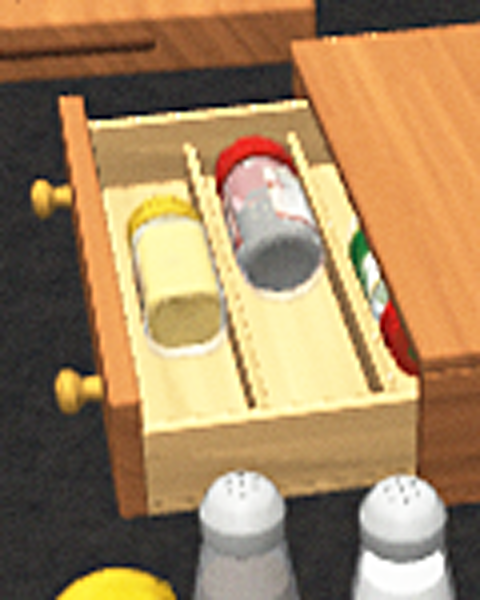

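View pics/t6.png

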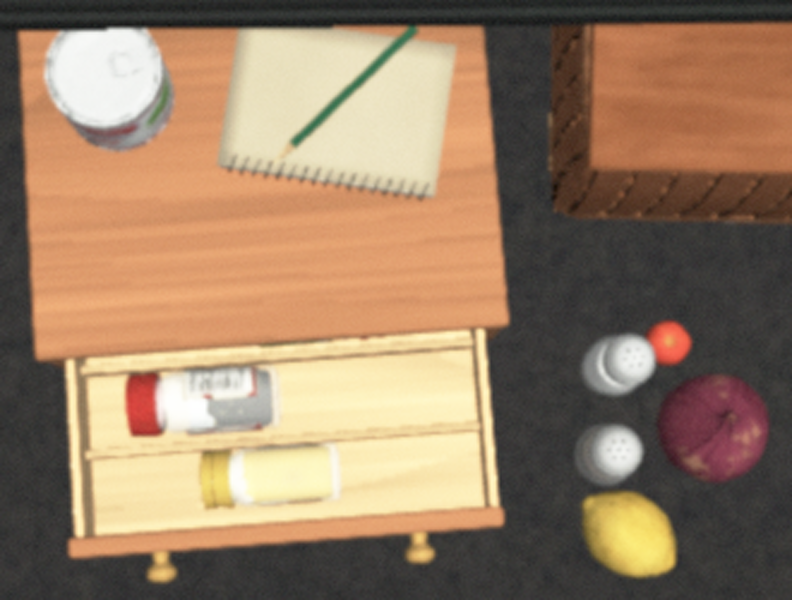

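>>> send_rows([
  [[0,0.02,-0.18],0,-1],
  [[0,0,-0.18],0,-1],
  [[0,0,-0.12],0,-1],
  [[0,0,-0.03],0,-1],
  [[0,0,0],0,-1],
])

```text
time_s: 7.0
ee_pos: [0.3425, -0.2913, 0.0495]
tcp_rot: [3.092, 0.062, 0.066]
wrist_force: [0.7, 0.2, 0.5]
grip_width: 0.0005
```

>>> send_rows([
  [[0.14,0.0,0.0],0,-1],
  [[0.12,0.0,0.0],0,-1],
  [[0.04,0.0,0.0],0,-1],
  [[0.06,0.004,0.0],0,-1],
  [[0.06,0.004,0],0,-1],
  [[0.06,0.004,0],0,-1],
  [[0.06,0.004,0],0,-1],
])

```text
time_s: 7.7
ee_pos: [0.4773, -0.2883, 0.0536]
tcp_rot: [3.092, 0.056, 0.051]
wrist_force: [-2.7, -0.7, -2.0]
grip_width: 0.0005
```

>>> send_rows([
  [[0.06,0.004,0.0],0,-1],
  [[0.06,0.006,0.0],0,-1],
  [[0.06,0.006,0.0],0,-1],
  [[0.05,0.004,-0.01],0,-1],
])

```text
time_s: 8.1
ee_pos: [0.5329, -0.2848, 0.0523]
tcp_rot: [3.091, 0.052, 0.039]
wrist_force: [-2.6, 0.1, 2.0]
grip_width: 0.0004
```

Run:
```python
from h import *
import cv2
im=env.capture("side"); cv2.imwrite("pics/s7.png",cv2.resize(im[100:300,180:440,::-1],None,fx=3,fy=3)); 
o=env.observe();print(o["ee_pos"],o["wrist_force"])
```

```text
[ 0.53559322 -0.28419751  0.05225112] [2.53435344 0.26483804 0.96547361]
```

View pics/s7.png

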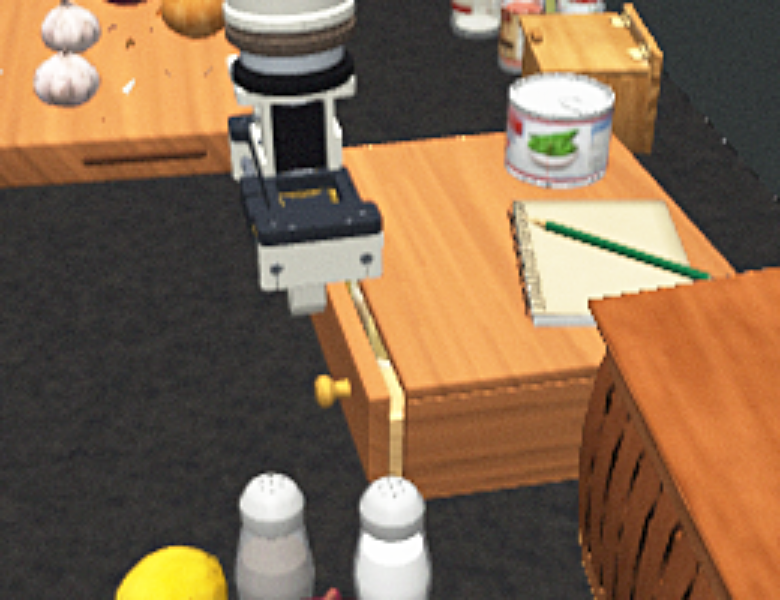

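Nearly shut, with about 15–20 mm left to go. I'll push gently to the end.

>>> send_rows([
  [[0.04,0.003,0.0],0,-1],
  [[0.04,0.003,0.0],0,-1],
  [[0.04,0.003,0.0],0,-1],
])

```text
time_s: 8.45
ee_pos: [0.5512, -0.2836, 0.0504]
tcp_rot: [3.093, 0.049, -0.004]
wrist_force: [-39.7, 1.1, 28.2]
grip_width: 0.0003
```

>>> send_rows([
  [[0,0,0.0],0,-1],
  [[-0.06,0,0.0],0,-1],
  [[-0.12,0,0],0,-1],
  [[-0.16,0,0.0],0,-1],
  [[-0.16,0,0.06],0,-1],
  [[0,0,0],0,-1],
])

```text
time_s: 9.05
ee_pos: [0.428, -0.2832, 0.0674]
tcp_rot: [3.092, 0.051, 0.007]
wrist_force: [-0.1, -1.0, -0.1]
grip_width: 0.0006
```

Run:
```python
from h import *
import cv2
im=env.capture("side"); cv2.imwrite("pics/s8.png",cv2.resize(im[100:300,180:440,::-1],None,fx=3,fy=3)); 
im=env.capture("top"); cv2.imwrite("pics/t8.png",cv2.resize(im[50:300,130:460,::-1],None,fx=2.4,fy=2.4,interpolation=cv2.INTER_CUBIC))
o=env.observe();print(o["ee_pos"],o["wrist_force"])
```

```text
[ 0.43309091 -0.2829203   0.0675074 ] [ 0.31035432 -0.16284004  0.66914613]
```

View pics/s8.png

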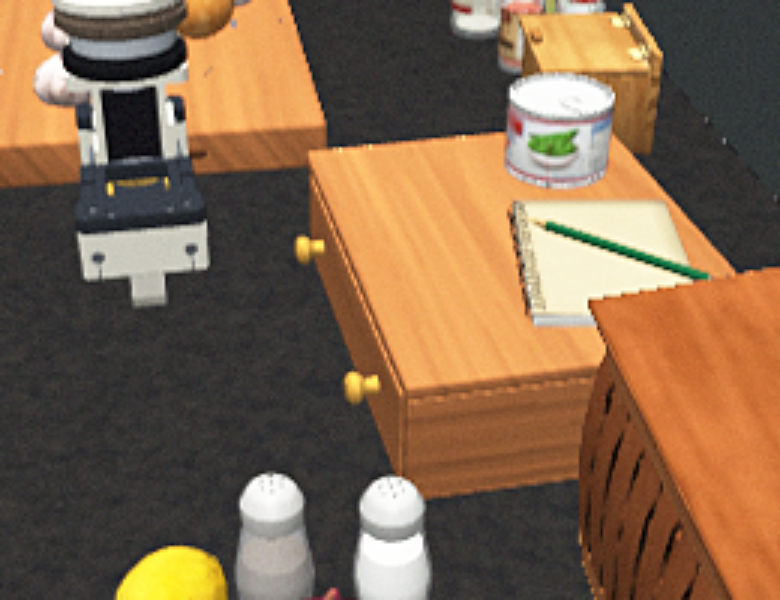

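View pics/t8.png

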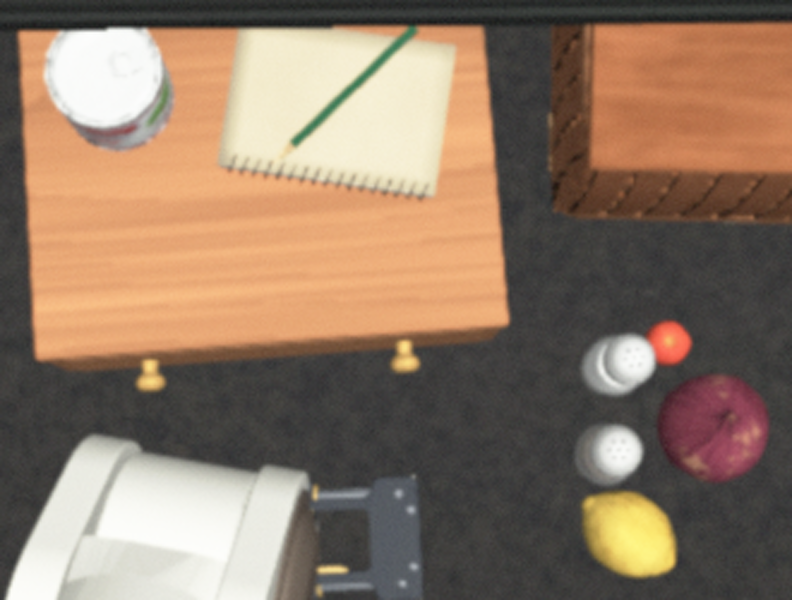

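```bash
python3 -c "
from station import env
print(env.job_done())"
```

```text
the job is handed in; nothing more can be done
None
```

Both jars are lying flat in the drawer, and it is shut. I handed the job in at about 9 s of the 56 s allowed; no verdict was reported.

- **Jars:** I pushed each one at its cap toward the cabinet's left (+y) with the closed fingers. The tall jar fell in the rear channel and the short jar in the front channel. In the last pictures before shutting, both lay flat, the tall one about 58 mm left of its channel's middle and the short one close to the middle. I couldn't see them again once the drawer was closed.
- **Drawer:** I pushed the bare middle of the front until it hit its stop. The last pictures show the front flush with the cabinet; I judged this by eye and did not measure the gap.
- **Force at the stop:** the wrist force read about 40 N along the push and 28 N vertically, well under the 120 N wrist limit. It came through the fingertips, so I don't expect it to count against the 40 N limit on the arm and gripper body, but I couldn't check that.
- **Surroundings:** the shakers, lemon, onion and tomato sit at the same pixels in the top view as at the start. The gripper was backed well clear of everything before hand-in.

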